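# Check the jig's temperature, then rock its locating block free

### The arm

A 6-joint arm with a two-finger parallel gripper is mounted at the origin on the work surface. World frame = base frame: x ahead of the robot, y to its left, z up, the work surface at z = 0. Lengths are in mm, angles in rad, forces in N, time in s.
With the tool pointing down it reaches from about 300 to 1000 mm from the base axis. Payload 5.1 kg.
Tool frame: the origin (TCP) lies between the finger pads, 19 mm behind the fingertips; this is the grasp point; z points along the fingers, y is the line along which they close (so a half turn about z gives the same grasp; the last joint's range is limited). The gripper opens to 95 mm and grips with 3 to 60 N. Pads are 20 mm wide; open, the fingers measure 119 mm over their backs; the gripper's body (75 mm by 180 mm) begins 59 mm behind the grasp point.
Start: joints at [-1.413, 0.124, 1.65, -0, 1.367, -0.083], TCP at [154.979, -631.242, 233.456] pointing down, gripper open.
Joint ranges: [-2.61, 2.61], [-1.02, 2.33], [0.03, 2.71], [-1.35, 4.49], [0.32, 2.68], [-2.91, 2.91]. Speed limits (rad/s): [2.57, 2.57, 3.14, 3.14, 3.14, 3.14].

### API

Orientations are given as a unit quaternion [x, y, z, w].
In Python, from bench import arm, viewer, readout gives the robot as it stands (arm), with the cameras (viewer) and the readings (readout).
- The arm moves only by the shell command python3 steer.py 'ROWS' [FORCE]. ROWS is a JSON list of rows, 1 to 5 of them, each written [opening, [dx, dy, dz], [rx, ry, rz]]: the finger opening in mm, then dx, dy, dz in mm, then a rotation vector rx, ry, rz in rad; each row shifts and turns the commanded pose from where the row before left it, along the tool's axes as they then stand; what a row does not reach is not made up. A row lasts 1/10 s, in which the tool goes at most 50 mm and 0.15 rad, less where a joint would pass 70% of its speed; a pose out of reach is approached as far as the arm can. The fingers move at their own pace and stop on an object; FORCE is the grip in N (left out, the last holds). Time passes only in rows, so rows that do not move let the fingers close. It prints the time, the measured TCP pose, the force, the opening and the grip force at its end. Input that does not fit is refused with a message, and nothing moves.
- readout.state(): the state, without advancing time (a new reading comes with each control period).
- viewer.camera(name): name is "side" or "top"; returns a dict with "img" (420x560x3 uint8, red, green, blue), "K" (3x3 intrinsics, pixels), "xyz" and "orientation" of the camera in the world. Camera axes: x right, y up, looking along -z (the intrinsics and any distortion apply to the point x, -y, -z); pixel columns grow to the right and rows downward; lengths in mm; the calibration is good to about 2 mm. A picture is of the moment at which its call begins. There is no depth.
- arm.sign_off(): hands the job in; it is judged then, once.
The state is a dict: "clock": time; "joints": joint angles; "joint_velocities": joint speeds; "effort": joint torques, N m; "ee_pos": TCP position; "orientation": TCP orientation; "ft_force": force on the tool from outside, world axes, zero at the start; "ft_torque": the same for the moment, N m; "opening": finger opening in mm; "grip_force": force on a finger pad.
Only numpy, scipy, OpenCV 4.12 (cv2) and the standard library are available. Lean on these libraries where they do the work, as an engineer would, in place of code of your own. Each camera call takes 0.05 s, during which the arm holds its last target. There are 200 camera calls.

### The job

The blue panel jig has just come from under the drying lamp: pick up the yellow thermometer, aim its lens from a few centimetres in front at the black dot on the jig's front wall, hold it there steadily for over a second, then lay it back on its mat, screen up, and let go. Then take the orange locating block by its stem and rock it side to side until it has pushed both steel keepers back, lift it out, and finish still holding it upright and still just above the jig, clear of the keepers by a finger's width or two. Do not touch the jig or keepers with the robot, and leave everything else where it stands.

Things in the scene. Friction and masses are not known exactly. Their poses are not given: they have to be found in the camera images.
- jig: Blue panel jig bolted to the bench. Foot plate 120 (x) x 170 (y) x 12 mm; origin under its centre on the bench, z up; its -x side is the front, towards the robot within 0.35 rad. Pocket in the middle between front and rear walls (12 mm thick, 64 wide, tops 74 above the bench, 39 apart in x) and two steel keepers on its +y and -y sides (tops 81.5 mm above the bench, the highest part).
- dot (a point): Centre of the black aiming dot (24 mm across, white rim 32 mm) on the outer face of the jig's front wall (the one whose top is painted white), at jig x = -33 mm, y = 0, 43 mm above the bench. It faces the jig's -x direction.
- keeper_left (a joint): Stiff steel keeper on the jig's +y side. 0 at the start (0.5 mm off the block's shoulder), grows (m) outward along jig +y to its stop at 0.0065; needs about 16 N, stays where pushed. Its 6 mm thick lip covers 4 mm of the shoulder, 3.5 mm above it: the block comes out only when each keeper is beyond 0.004, easily from 0.005. Leaning the stem to +y by 0.16 rad pushes it all the way.
- keeper_right (a joint): The same keeper on the block's jig -y side; grows (m) outward along jig -y, stop at 0.0065; pushed by leaning the stem to -y.
- block: Orange locating block, about 0.25 kg, 120 mm tall, loose and upright in the pocket, axes as the jig's; origin under its foot, 12 mm above the bench when seated. From below: round foot (24 mm diameter cylinder along x, in a 26 mm wide groove), web, shoulder 36 (x) x 44 (y) mm from 50 to 60 mm height, stem 24 (x) x 18 (y) mm from 60 to 120 mm height with a dark cap.
- stem (a point): Grip point on the middle of the block's stem, 105 mm above the block's origin: a TCP here, fingers closing along jig x from above, keeps the fingertips clear of the jig.
- rock_axis (a point): Point on the axis of the block's round foot, 12 mm above its origin; the axis runs along jig x and the block rocks about it, stem to jig +y or -y.
- thermometer: Yellow stick-shaped infrared thermometer, 0.14 kg, lying on the mat; origin at the underside, z up through the small green screen and red button. Body box 90 (x, from -55 to +35 mm) x 32 (y) x 34 (z) mm, then a black round nose of 26 mm diameter to x = +55 mm. The grip is the body's 32 mm width at its middle.
- lens (a point): Centre of the thermometer's lens on the nose's end face, at thermometer x = 55 mm, y = 0, z = 17 mm; axes as the thermometer's: it looks along +x.
- mat: Blue rubber mat fixed on the bench, 180 (x) x 130 (y) x 4 mm, where the thermometer lies and goes back; origin at the centre of its underside.
- spray_can: Bystander: aluminium spray can with red label, 54 mm diameter, 170 mm tall; origin at its foot.
- filler_tin: Bystander: grey filler tin, 84 mm diameter, 85 mm tall; origin at its foot.
- sanding_block: Bystander: cork sanding block, 60 x 110 x 42 mm; origin at its underside.
- tape_roll: Bystander: yellow tape roll lying flat, 96 mm diameter, 25 mm high; origin at its underside.
- wrench: Bystander: steel wrench lying on the bench left of the jig.
- clip_jar: Bystander: pale jar with a blue cap, 60 mm diameter, 75 mm tall; origin at its foot.

How it is judged (in metres and radians):
On the way, in this order (a step that is already met when the one before it is completed fails the run):
1. the held thermometer's lens looks at the black dot from 25 to 130 mm in front, its axis passing within 12 mm of the dot's centre, held steady for 1 s (x of dot in the frame of lens between 0.025 and 0.13 m and x of lens in the frame of jig below -0.055 m and y of dot in the frame of lens between -0.012 and 0.012 m and z of dot in the frame of lens between -0.012 and 0.012 m and contact force between the fingers and thermometer above 1 N and linear speed of thermometer below 0.03 m/s), for 1 s.
2. the thermometer lies on its mat again, screen up, let go (x of thermometer in the frame of mat between -0.08 and 0.08 m and y of thermometer in the frame of mat between -0.06 and 0.06 m and z of thermometer in the frame of mat below 0.012 m and angle between thermometer's own z axis and vertical below 0.2 rad and contact force between the fingers and thermometer below 0.1 N and linear speed of thermometer below 0.02 m/s), for 0.2 s.
3. both keepers have been pushed back (over 3 mm) by rocking the block in its pocket (value of joint each of keeper_left, keeper_right above 0.003 m and z of block in the frame of jig below 0.04 m), for 0.1 s.
At the end, for the whole second after the job is handed in: The robot holds the block still and upright (0.2 rad), within 40 mm of straight above its seat, foot 84 to 140 mm above the bench (2.5 to 58 mm over the keepers), off the jig; the thermometer lies released on its mat (origin within 80 x 60 mm of the centre), screen up (all of step 2 and z of block in the frame of jig between 0.084 and 0.14 m and horizontal distance between block and jig below 0.04 m and angle between block's own z axis and vertical below 0.2 rad and contact force between the fingers and block above 2 N and contact force between block and jig below 0.1 N and linear speed of block below 0.03 m/s); the arm keeps its last pose, push and grip.
It fails at once if the robot pushes on the jig or its keepers (over 3 N) (contact force between any of the fingers, the arm and jig above 3 N).
It fails at once if a bystander is moved by more than 30 mm (distance of any of spray_can, filler_tin, sanding_block, tape_roll, wrench, clip_jar from where it was at the start of the episode above 0.03 m).
It also fails if it takes over 58 s, if anything falls off the work surface, if the arm or the gripper's body presses on something with over 40 N, if the wrist force passes 120 N, or if a joint passes its speed limit or range.

## Working session

There is one attempt and no reset: what is moved stays moved. The work goes in short steps, Python scripts to look and compute and a shell command to move; the robot and the scene stay as the last step left them, time stands still between calls to the robot, and variables do not carry over. Pictures are saved under pics/ and viewed, at most 10 in all, crops included, and the job is handed in when it is done.

```bash
ls; mkdir -p pics
python3 - <<'E'
from bench import arm, viewer, readout
import cv2,numpy as np,pickle
d={}
for n in("side","top"):
    c=viewer.camera(n);d[n]=c
    print(n,c["K"],c["xyz"],c["orientation"],[k for k in c])
    cv2.imwrite(f"pics/{n}0.png",c["img"][:,:,::-1])
pickle.dump(d,open("c0.pkl","wb"))
s=readout.state();print(s)
E
```

```text
bench.py
pics
steer.py
side [[540.45379342   0.         285.19259189]
 [  0.         540.45379342 208.56375084]
 [  0.           0.           1.        ]] [ 484.25989519 1501.91055195  899.9164188 ] [-0.02427453  0.50408997  0.86248596 -0.0377096 ] ['img', 'K', 'xyz', 'orientation']
top [[398.47205674   0.         280.69489544]
 [  0.         398.47205674 214.43960486]
 [  0.           0.           1.        ]] [ 439.44356926   71.21168499 1083.09110966] [ 0.0519345  -0.0519455  -0.70404212  0.70634918] ['img', 'K', 'xyz', 'orientation']
{'clock': 0.1, 'joints': array([-1.41261560e+00,  1.24432263e-01,  1.65151806e+00, -2.43128976e-06,
        1.36752045e+00, -8.26060700e-02]), 'joint_velocities': array([ 0.00072029, -0.00053383, -0.00290986,  0.00056829,  0.00042694,
       -0.0009185 ]), 'effort': array([ 1.68155493e-03, -4.18879831e+01, -3.61097145e+01,  7.77377025e-02,
        4.61047946e-02, -6.49306503e-05]), 'ee_pos': array([ 154.88466927, -630.7164626 ,  232.32633503]), 'orientation': array([ 9.92760997e-01,  1.20102960e-01, -3.66657139e-05, -9.38346103e-04]), 'ft_force': array([-0.39359506, -0.40903067, -0.2500588 ]), 'ft_torque': array([-0.03432783,  0.00156563,  0.01420923]), 'grip_force': 0.0, 'opening': 95.18038836205359}
```

View pics/top0.png

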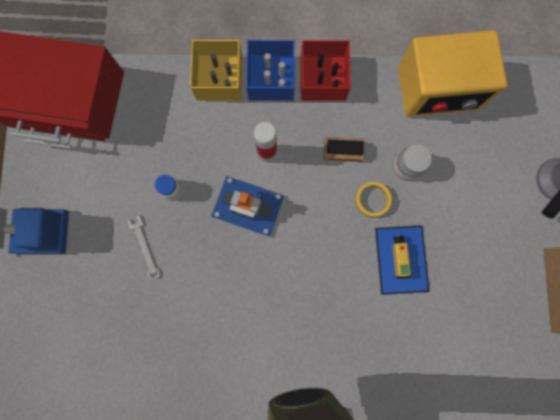

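View pics/side0.png

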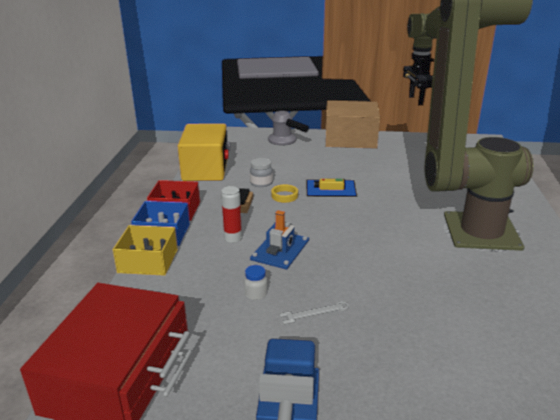

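The top view has +x up and +y left. The jig is at about (248,206) and the block cap at (243,200). The thermometer is on the mat at (402,258), nose up at (399,240). The side view shows the jig at (281,245) with the stem top at (280,213), and the thermometer at (331,184). Next I'll zoom in and build the masks and rays.

```bash
cat > h.py <<'E'
import numpy as np,cv2
from scipy.spatial.transform import Rotation as R
def ray(c,p):
    K=c["K"];d=np.array([(p[0]-K[0,2])/K[0,0],-(p[1]-K[1,2])/K[1,1],-1.])
    return np.array(c["xyz"],float),R.from_quat(c["orientation"]).apply(d/np.linalg.norm(d))
def plane(c,p,z):
    o,d=ray(c,p);return o+d*(z-o[2])/d[2]
def tri(c1,p1,c2,p2):
    o,d=ray(c1,p1);q,e=ray(c2,p2)
    s=np.linalg.lstsq(np.c_[d,-e],q-o,rcond=None)[0]
    a,b=o+s[0]*d,q+s[1]*e;return (a+b)/2,np.linalg.norm(a-b)
def proj(c,P):
    v=R.from_quat(c["orientation"]).inv().apply(np.atleast_2d(P)-c["xyz"]);K=c["K"]
    return np.c_[K[0,2]-K[0,0]*v[:,0]/v[:,2],K[1,2]+K[1,1]*v[:,1]/v[:,2]]
def mask(c,lo,hi,box):
    h=cv2.cvtColor(c["img"],cv2.COLOR_RGB2HSV);m=cv2.inRange(h,lo,hi)
    o=np.zeros_like(m);x0,y0,x1,y1=box;o[y0:y1,x0:x1]=m[y0:y1,x0:x1];return o
def cen(m):
    n,l,s,c=cv2.connectedComponentsWithStats(m);i=1+np.argmax(s[1:,4]);return c[i],s[i]
E
python3 - <<'E'
import pickle
from h import *
d=pickle.load(open("c0.pkl","rb"))
def crop(n,x,y,w,h):
    return cv2.resize(d[n]["img"][y:y+h,x:x+w,::-1],(400,300),interpolation=cv2.INTER_CUBIC)
m=np.vstack([np.hstack([crop("top",204,170,88,66),crop("top",358,225,88,66)]),np.hstack([crop("side",240,205,80,60),crop("side",295,165,72,54)])])
cv2.imwrite("pics/m0.png",m)
T,S=d["top"],d["side"]
for nm,lo,hi,bt,bs in [("orange",(5,150,90),(16,255,255),(225,185,265,220),(265,205,295,240)),
  ("yellow",(20,120,80),(32,255,255),(380,230,425,290),(310,172,350,196)),
  ("blue mat",(100,130,50),(125,255,255),(365,220,435,300),(300,172,362,200)),
  ("blue jig",(100,130,50),(125,255,255),(205,170,292,242),(245,225,315,270)),
  ("green",(40,80,40),(85,255,255),(380,230,425,290),(310,172,350,196)),]:
  ms=mask(T,lo,hi,bt),mask(S,lo,hi,bs)
  try: a,b=cen(ms[0]),cen(ms[1]);print(nm,a[0],a[1],b[0],b[1],tri(T,a[0],S,b[0]))
  except Exception as e: print(nm,e)
  if nm in("yellow","blue mat","blue jig"):
    for c,mm,z in((T,ms[0],0),):
      cn=max(cv2.findContours(mm,0,1)[0],key=cv2.contourArea);r=cv2.minAreaRect(cn)
      z={"yellow":38,"blue mat":4,"blue jig":12}[nm]
      print(r,np.round([plane(c,p,z) for p in cv2.boxPoints(r)],0).tolist())
E
```

```text
orange [245.         200.84353741] [239 193  14  16 147] [279.85430464 220.68211921] [276 211  11  20 151] (array([621.31567504, 161.01584051, 100.33173105]), np.float64(4.267892138349454))
yellow [400.35     257.821875] [394 242  15  35 320] [330.85714286 183.89732143] [319 179  25  10 224] (array([ 480.5213538 , -246.09527915,   21.35743116]), np.float64(1.913506125971855))
((401.243896484375, 259.19512939453125), (34.2337760925293, 13.03092098236084), 83.6598129272461) [[520.0, -223.0, 38.0], [524.0, -257.0, 38.0], [435.0, -263.0, 38.0], [432.0, -230.0, 38.0]]
blue mat [401.94363071 259.99556147] [ 377  227   51   66 2253] [330.5258427  189.70337079] [307 180  49  16 445] (array([ 478.32905376, -259.43426793,   -9.22707978]), np.float64(3.038662129846439))
((401.9027404785156, 259.4622497558594), (65.30738067626953, 45.768062591552734), 84.64418029785156) [[560.0, -188.0, 4.0], [572.0, -313.0, 4.0], [398.0, -321.0, 4.0], [386.0, -199.0, 4.0]]
blue jig [248.49380015 206.85485047] [ 215  180   66   53 1371] [279.97165533 251.30498866] [251 225  58  44 882] (array([622.89906371, 160.77763992,  -6.28988539]), np.float64(2.270655823802054))
((247.38833618164062, 205.7113494873047), (59.861236572265625, 41.5067024230957), 19.09349250793457) [[594.0, 257.0, 12.0], [704.0, 223.0, 12.0], [649.0, 67.0, 12.0], [542.0, 103.0, 12.0]]
green [404.23809524 269.15873016] [401 265   8   9  63] [338.5 179.5] [336 179   6   2  12] (array([ 452.21456957, -250.08091946,   38.04048391]), np.float64(1.3534707920741333))
```

View pics/m0.png

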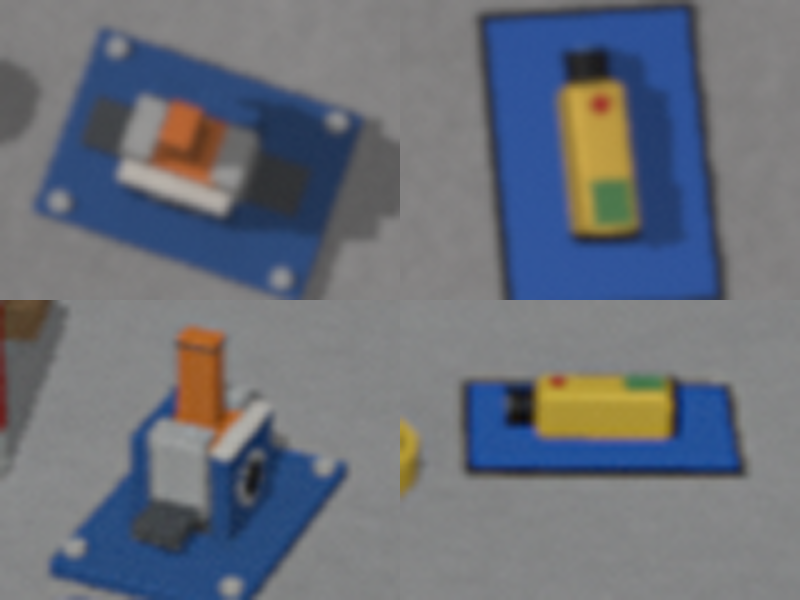

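The crops show the jig's four screws, the white front-wall top facing lower-left, the dot in the side view at about (290,240), and the thermometer with its nose along +x. Screen and button are both visible. Next: precise poses.

Run:
```python
import pickle
from h import *
d=pickle.load(open("c0.pkl","rb"));T,S=d["top"],d["side"]
np.set_printoptions(precision=1,suppress=True)
t=lambda x,y:((x+.5)/4.5455-.5+204,(y+.5)/4.5455-.5+170)
s=lambda x,y:((x+.5)/5-.5+240,(y-300+.5)/5-.5+205)
P={}
for n,a,b in [("scr_fl",t(59,201),s(230,585)),("scr_rl",t(116,46),s(74,547)),("scr_fr",t(280,278),s(324,464)),("scr_rr",t(337,121),None),("wall_l",t(120,168),s(214,457)),("wall_r",t(230,208),s(270,407)),("top",t(181,115),s(201,337))]:
  if b: print(n,*tri(T,a,S,b))
  P[n]=plane(T,a,{"s":13,"w":74,"t":132}[n[0]]);print("   plane",P[n])
c=sum(P[k] for k in P if k[0]=="s")/4;print("centre",c)
for a,b in(("scr_fl","scr_fr"),("scr_rl","scr_rr"),("wall_l","wall_r")):
  v=P[a]-P[b];print("yaw",np.arctan2(-v[0],v[1]),np.linalg.norm(v))
for a,b in(("scr_fl","scr_rl"),("scr_fr","scr_rr")):
  v=P[b]-P[a];print("yaw",np.arctan2(v[1],v[0]),np.linalg.norm(v))
print("dot",plane(S,s(252,477),43))
t2=lambda x,y:((x-400+.5)/4.5455-.5+358,(y+.5)/4.5455-.5+225)
s2=lambda x,y:((x-400+.5)/5.5556-.5+295,(y-300+.5)/5.5556-.5+165)
print("button",*tri(T,t2(600,104),S,s2(558,380)),plane(T,t2(600,104),39))
print("screen",*tri(T,t2(613,202),S,s2(645,381)),plane(T,t2(613,202),38))
for z,q in((38,[(560,84),(624,81),(572,235),(638,234)]),):
  for k in q: print("top corner",plane(T,t2(*k),z))
print("nose",plane(T,t2(586,50),21+13))
```

```text
scr_fl [599.  245.   16.5] 0.9831476663730819
   plane [599.  245.5  13. ]
scr_rl [693.3 213.2  15.7] 0.06443764390427371
   plane [694.  213.6  13. ]
scr_fr [553.4 112.9  16.6] 0.9829997273100327
   plane [553.3 113.1  13. ]
   plane [648.2  79.7  13. ]
wall_l [610.6 201.6  74.1] 3.4595812052847923
   plane [608.9 201.6  74. ]
wall_r [585.8 139.4  71.7] 1.613671847899993
   plane [586.3 139.2  74. ]
top [625.7 162.2 130.9] 5.021711104478287
   plane [628.  162.2 132. ]
centre [623.6 163.   13. ]
yaw -0.33286247847302486 140.11822653487727
yaw -0.32916469317211833 141.50842670380237
yaw -0.3477232282081545 66.40097175574267
yaw -0.32457745908804064 100.15981886718255
yaw -0.33841881891726366 100.68120206946136
dot [593.  172.1  43. ]
button [ 507.9 -244.8   40.4] 0.6729764154715423 [ 507.7 -245.3   39. ]
screen [ 452.  -250.3   39.3] 0.4627794033834053 [ 451.8 -250.7   38. ]
top corner [ 519.2 -222.9   38. ]
top corner [ 521.1 -260.    38. ]
top corner [ 433.1 -226.5   38. ]
top corner [ 433.8 -264.2   38. ]
nose [ 539.3 -239.9   34. ]
```

Jig centre ≈ (623.5,163), yaw −0.332. The dot ray agrees with the predicted (592.5,173), and the measured heights match the text. Thermometer: axis yaw ≈ 0.096, grip centre ≈ (476,−248), top at z ≈ 39. Now the move helper, then I turn first.

```bash
cat > go.py <<'E'
import sys
from h import *
from bench import arm, viewer, readout
# go.py x y z yaw : deltas in current tool axes; tool x at world yaw, tool z down
np.set_printoptions(precision=4,suppress=True)
x,y,z,w=map(float,sys.argv[1:5]);s=readout.state();r=R.from_quat(s["orientation"])
c,q=np.cos(w),np.sin(w);G=R.from_matrix(np.array([[c,q,0],[q,-c,0],[0,0,-1]]))
d=np.array([x,y,z])-s["ee_pos"]
print("t",s["clock"],"pos",s["ee_pos"],"rot",(r.inv()*G).as_rotvec(),"d",r.inv().apply(d),"d after rot",G.inv().apply(d),"f",s["ft_force"],"j",s["joints"])
E
python3 steer.py '[[80,[0,0,0],[0,0,0.145]],[80,[0,0,0],[0,0,0]]]'; python3 go.py 476 -248.3 110 0.096
```

```text
clock: 0.3
ee_pos: [154.9, -630.9, 232.8]
orientation: [0.999, 0.048, -0.0, -0.001]
ft_force: [-0.6, 0.1, -0.2]
opening: 84.1
grip_force: 0.0
t 0.3 pos [ 154.9105 -630.9291  232.7619] rot [-0.0011  0.0001 -0.0001] d [ 356.2733 -349.9748  123.1297] d after rot [ 356.287  -350.0901  122.7619] f [-0.5999  0.1276 -0.154 ] j [-1.4126  0.1242  1.651  -0.      1.3675  0.0622]
```

```bash
python3 steer.py '[[70,[30,-30,0],[0,0,0]],[70,[32,-32,0],[0,0,0]],[70,[32,-32,10],[0,0,0]],[70,[32,-32,10],[0,0,0]],[70,[32,-32,10],[0,0,0]]]' >/dev/null; python3 steer.py '[[70,[32,-32,15],[0,0,0]],[70,[32,-32,15],[0,0,0]],[70,[32,-32,15],[0,0,0]],[70,[32,-32,15],[0,0,0]],[70,[0,0,0],[0,0,0]]]'; python3 go.py 476 -248.3 110 0.096
```

```text
clock: 1.3
ee_pos: [413.3, -314.3, 140.6]
orientation: [0.999, 0.052, -0.001, -0.002]
ft_force: [-0.1, -0.3, -0.6]
opening: 70.0
grip_force: 0.0
t 1.3 pos [ 413.2603 -314.3496  140.584 ] rot [-0.0048  0.0025  0.0088] d [ 69.3816 -58.976   30.6957] d after rot [ 68.7819 -59.7317  30.584 ] f [-0.1431 -0.2854 -0.5916] j [-0.7544 -0.0863  2.0248  0.0013  1.2084  0.7112]
```

```bash
python3 steer.py '[[70,[30,-30,15],[0,0,0]],[70,[35,-29,15],[0,0,0]],[70,[0,0,0],[0,0,0]],[70,[0,0,0],[0,0,0]]]'; python3 go.py 476 -248.3 26 0.096
python3 - <<'E'
from bench import arm, viewer, readout
import cv2,numpy as np
a=viewer.camera("top")["img"][225:291,358:446,::-1];b=viewer.camera("side")["img"][150:210,290:370,::-1]
cv2.imwrite("pics/m1.png",np.hstack([cv2.resize(i,(400,300),interpolation=2) for i in(a,b)]))
E
```

```text
clock: 1.7
ee_pos: [471.3, -254.2, 113.2]
orientation: [0.999, 0.05, -0.001, 0.0]
ft_force: [-0.4, -0.4, 0.8]
opening: 69.7
grip_force: 0.0
t 1.7 pos [ 471.2558 -254.2018  113.1508] rot [-0.      0.0011  0.0031] d [ 5.4049 -5.4003 87.1449] d after rot [ 5.2881 -5.4199 87.1508] f [-0.3558 -0.4468  0.8219] j [-0.5946 -0.0207  2.012  -0.0008  1.1512  0.8774]
```

View pics/m1.png

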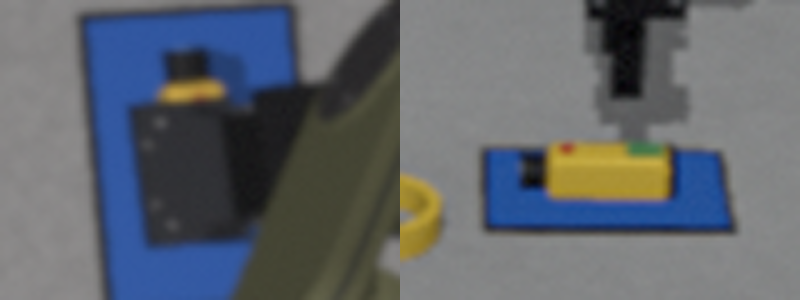

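The gripper stands over the thermometer's middle. In the side crop the finger at (625,70) is above the body at (610,170), aligned with its axis. Descending.

```bash
python3 steer.py '[[70,[5.4,-5.4,25],[0,0,0]],[70,[0,0,30],[0,0,0]],[70,[0,0,20],[0,0,0]],[70,[0,0,10],[0,0,0]],[70,[0,0,0],[0,0,0]]]' >/dev/null; python3 go.py 476 -248.3 27 0.096; python3 steer.py '[[20,[0,0,0],[0,0,0]],[20,[0,0,0],[0,0,0]],[20,[0,0,0],[0,0,0]],[20,[0,0,0],[0,0,0]],[20,[0,0,0],[0,0,0]]]' 25
```

```text
t 2.3 pos [ 474.9448 -248.9234   27.5207] rot [-0.0013  0.0018 -0.0016] d [ 1.1102 -0.5205  0.5194] d after rot [ 1.1101 -0.5194  0.5207] f [-0.5609 -0.1032  0.0793] j [-0.5828  0.1003  2.0525 -0.0002  0.991   0.8937]
clock: 2.8
ee_pos: [476.5, -248.5, 29.0]
orientation: [0.999, 0.048, 0.0, 0.0]
ft_force: [-0.0, 0.4, 0.5]
opening: 35.5
grip_force: 0.0
```

```bash
python3 steer.py '[[20,[0,0,0],[0,0,0]],[20,[0,0,0],[0,0,0]],[20,[0,0,0],[0,0,0]],[20,[0,0,-20],[0,0,0]],[20,[0,0,-40],[0,0,0]]]' 25;  python3 steer.py '[[20,[0,0,-40],[0,0,0]],[20,[0,0,0],[0,0,0]],[20,[0,0,0],[0,0,0]]]'; python3 go.py 474.3 213.7 120 -0.332
```

```text
clock: 3.3
ee_pos: [473.0, -246.2, 84.5]
orientation: [0.999, 0.048, -0.004, -0.003]
ft_force: [0.2, -0.6, -1.0]
opening: 32.2
grip_force: 24.8
clock: 3.6
ee_pos: [476.5, -248.5, 129.1]
orientation: [0.999, 0.048, 0.001, 0.0]
ft_force: [0.4, 1.0, -1.4]
opening: 32.4
grip_force: 24.8
t 3.6 pos [ 476.5215 -248.5047  129.0756] rot [ 0.0006 -0.0014  0.4278] d [  42.0025 -460.3048    8.7076] d after rot [-152.7486 -436.2407    9.0756] f [ 0.3733  0.9645 -1.3587] j [-0.5806 -0.0361  1.9979  0.      1.1783  0.8943]
```

```bash
python3 steer.py '[[20,[0,0,0],[0,0,0.143]],[20,[0,0,0],[0,0,0.143]],[20,[0,0,0],[0,0,0.142]],[20,[-7,-20,0],[0,0,0]],[20,[-14,-40,0],[0,0,0]]]'>/dev/null;  python3 steer.py '[[20,[-14,-40,0],[0,0,0]],[20,[-14,-40,0],[0,0,0]],[20,[-14,-40,0],[0,0,0]],[20,[-14,-40,0],[0,0,0]],[20,[-14,-40,0],[0,0,0]]]'>/dev/null; python3 steer.py '[[20,[-14,-40,0],[0,0,0]],[20,[-14,-40,0],[0,0,0]],[20,[-14,-40,0],[0,0,0]],[20,[-7,-20,0],[0,0,0]],[20,[0,0,0],[0,0,0]]]'; python3 go.py 474.3 213.7 120 -0.332
```

```text
clock: 5.1
ee_pos: [472.4, 177.3, 125.7]
orientation: [0.987, -0.163, -0.002, 0.001]
ft_force: [-0.1, -0.2, -1.2]
opening: 31.6
grip_force: 24.8
t 5.1 pos [472.3589 177.2806 125.7496] rot [0.0023 0.0042 0.0038] d [ -9.879  -35.1136   5.7127] d after rot [-10.0352 -35.0633   5.7496] f [-0.0728 -0.2475 -1.1629] j [ 0.2524 -0.1043  2.0683  0.0005  1.1825  2.1512]
```

```bash
python3 steer.py '[[20,[-10,-35,0],[0,0,0]],[20,[0,0,30],[0,0,0]],[20,[0,0,30],[0,0,0]],[20,[0,0,14],[0,0,0]],[20,[0,0,0],[0,0,0]]]' >/dev/null; python3 steer.py '[[20,[0,0,0],[0,0,0]],[20,[0,0,0],[0,0,0]]]';python3 go.py 474.3 213.7 51 -0.332
python3 - <<'E'
from bench import arm, viewer, readout
import cv2,numpy as np,pickle
d={n:viewer.camera(n) for n in("top","side")};pickle.dump(d,open("c1.pkl","wb"))
a=d["top"]["img"][175:265,190:310,::-1];b=d["side"]["img"][205:280,260:360,::-1]
cv2.imwrite("pics/m2.png",np.hstack([cv2.resize(i,(400,300),interpolation=2) for i in(a,b)]))
E
```

```text
clock: 5.8
ee_pos: [477.5, 211.8, 56.0]
orientation: [0.986, -0.166, 0.001, -0.001]
ft_force: [0.2, -0.8, -1.5]
opening: 32.4
grip_force: 24.8
t 5.8 pos [477.5467 211.7583  55.9998] rot [-0.0016 -0.0021 -0.0008] d [-3.7136 -0.7665  4.9931] d after rot [-3.7022 -0.7774  4.9998] f [ 0.1692 -0.792  -1.5251] j [ 0.3146  0.0245  2.0755 -0.      1.039   2.2182]
```

View pics/m2.png

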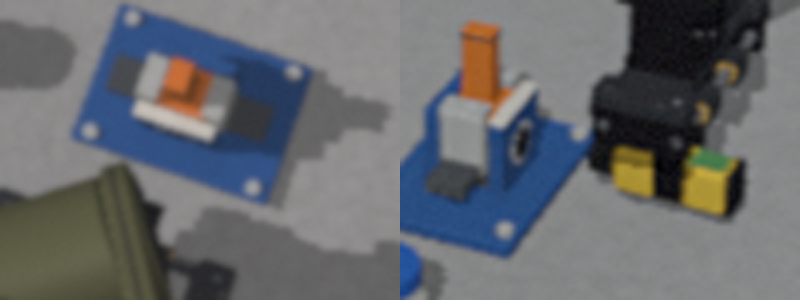

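The side crop shows the thermometer held level in front of the dot, which is at (520,143). The rear-left bottom yellow corner is at (725,215). I'll check its height and pitch by comparing predicted corner pixels.

Run:
```python
import pickle
from h import *
S=pickle.load(open("c1.pkl","rb"))["side"];np.set_printoptions(precision=1,suppress=True)
w=-.332;tcp=np.array([477.5,211.8,56.]);M=R.from_euler("z",w).as_matrix()
o=tcp+M@[10,0,-25]
for q in([-55,16,0],[-55,16,34],[35,16,0],[55,0,17],[-55,-16,34]):
  P=o+M@q;u=proj(S,P)[0];print(q,P,u,"crop",(u-[260,205]+.5)*4-.5+[400,0])
print("lens->dot in jig", M.T@(np.array([592.5,173,43])-(o+M@[55,0,17])))
m=mask(S,(20,120,80),(32,255,255),(300,235,350,265));cn=np.vstack(cv2.findContours(m,0,1)[0])[:,0]
print(cn.min(0),cn.max(0)); print([(x,cn[cn[:,0]==x,1].max()) for x in range(313,342,3) if (cn[:,0]==x).any()])
```

```text
[-55, 16, 0] [440.2 241.6  31. ] [342.2 259.4] crop [730.5 219.2]
[-55, 16, 34] [440.2 241.6  65. ] [342.8 249.3] crop [732.8 178.8]
[35, 16, 0] [525.3 212.3  31. ] [312.4 252.2] crop [611.1 190.1]
[55, 0, 17] [539.  190.6  48. ] [308.1 242.8] crop [594.  152.9]
[-55, -16, 34] [429.7 211.3  65. ] [346.5 243.5] crop [747.6 155.7]
lens->dot in jig [56.4  0.8 -5. ]
[313 242] [344 258]
[(313, np.int32(249)), (316, np.int32(252)), (319, np.int32(252)), (322, np.int32(253)), (331, np.int32(255)), (334, np.int32(256)), (337, np.int32(257)), (340, np.int32(258))]
```

Predicted and seen corners agree and the body is level. I lower 5 mm and hold.

```bash
python3 steer.py '[[20,[-3,-0.8,5],[0,0,0]],[20,[0,0,0],[0,0,0]],[20,[0,0,0],[0,0,0]],[20,[0,0,0],[0,0,0]],[20,[0,0,0],[0,0,0]]]'; for i in 1 2; do python3 steer.py '[[20,[0,0,0],[0,0,0]],[20,[0,0,0],[0,0,0]],[20,[0,0,0],[0,0,0]],[20,[0,0,0],[0,0,0]],[20,[0,0,0],[0,0,0]]]'; done; python3 steer.py '[[20,[0,0,0],[0,0,0]],[20,[0,0,0],[0,0,0]],[20,[0,0,0],[0,0,0]],[20,[0,0,0],[0,0,0]],[20,[0,0,0],[0,0,0]]]' >/dev/null;  python3 go.py 476.5 -248.5 129 0.096
```

```text
clock: 6.4
ee_pos: [473.8, 213.6, 49.5]
orientation: [0.986, -0.165, 0.0, -0.0]
ft_force: [-0.3, -0.2, -1.8]
opening: 32.3
grip_force: 24.8
clock: 6.9
ee_pos: [473.7, 213.5, 49.5]
orientation: [0.986, -0.165, 0.0, -0.0]
ft_force: [0.5, -0.6, -1.7]
opening: 31.9
grip_force: 24.8
clock: 7.4
ee_pos: [473.7, 213.5, 49.5]
orientation: [0.986, -0.165, -0.0, -0.0]
ft_force: [-0.2, -0.0, -1.5]
opening: 32.0
grip_force: 24.8
t 7.9 pos [473.7012 213.4843  49.4413] rot [ 0.      0.     -0.4282] d [153.2996 435.8195 -79.5451] d after rot [-41.4964 460.1254 -79.5587] f [ 1.394   0.1125 -1.9405] j [ 0.3201  0.0298  2.083  -0.      1.0288  2.2231]
```

```bash
python3 steer.py '[[20,[0,0,-40],[0,0,0]],[20,[0,0,-40],[0,0,0]],[20,[0,0,0],[0,0,-0.143]],[20,[0,0,0],[0,0,-0.143]],[20,[0,0,0],[0,0,-0.142]]]'>/dev/null;  python3 steer.py '[[20,[-3,25,0],[0,0,0]],[20,[-4,40,0],[0,0,0]],[20,[-4,40,0],[0,0,0]],[20,[-4,40,0],[0,0,0]],[20,[-4,40,0],[0,0,0]]]'>/dev/null; python3 steer.py '[[20,[-4,40,0],[0,0,0]],[20,[-4,40,0],[0,0,0]],[20,[-4,40,0],[0,0,0]],[20,[-4,40,0],[0,0,0]],[20,[-4,40,0],[0,0,0]]]' >/dev/null; python3 steer.py '[[20,[-2,25,0],[0,0,0]],[20,[0,0,0],[0,0,0]],[20,[0,0,0],[0,0,0]]]'; python3 go.py 476.5 -248.5 129 0.096
```

```text
clock: 9.7
ee_pos: [471.9, -198.6, 129.3]
orientation: [0.999, 0.047, -0.0, -0.0]
ft_force: [-1.0, 0.3, -0.6]
opening: 32.1
grip_force: 24.8
t 9.7 pos [ 471.8927 -198.6406  129.2701] rot [-0.0008  0.0004 -0.0015] d [-0.117  50.0719  0.2321] d after rot [-0.1931 50.0715  0.2701] f [-1.0175  0.3415 -0.6462] j [-0.5035 -0.0935  2.0519  0.0005  1.1839  0.9726]
```

```bash
python3 steer.py '[[20,[0,25,0],[0,0,0]],[20,[0,25,0],[0,0,0]],[20,[0,0,30],[0,0,0]],[20,[0,0,30],[0,0,0]],[20,[0,0,20],[0,0,0]]]'>/dev/null;  python3 steer.py '[[20,[0,0,10],[0,0,0]],[20,[0,0,5],[0,0,0]],[20,[0,0,0],[0,0,0]],[20,[0,0,0],[0,0,0]]]'; python3 go.py 476.5 -248.5 29 0.096
```

```text
clock: 10.6
ee_pos: [477.9, -248.5, 35.8]
orientation: [0.999, 0.048, 0.001, 0.001]
ft_force: [0.5, 0.4, -1.1]
opening: 31.7
grip_force: 24.8
t 10.6 pos [ 477.8706 -248.5294   35.7646] rot [ 0.0014 -0.0018  0.0003] d [-1.3735 -0.1702  6.762 ] d after rot [-1.3615 -0.1607  6.7646] f [ 0.5472  0.4119 -1.1173] j [-0.5793  0.09    2.047   0.0001  1.0024  0.8952]
```

```bash
python3 steer.py '[[20,[0,0,4],[0,0,0]],[20,[0,0,2],[0,0,0]],[20,[0,0,1],[0,0,0]],[20,[0,0,0],[0,0,0]],[20,[0,0,0],[0,0,0]]]'; python3 go.py 476.5 -248.5 29 0.096
```

```text
clock: 11.1
ee_pos: [477.4, -248.6, 28.8]
orientation: [0.999, 0.048, 0.0, 0.0]
ft_force: [-2.8, 1.3, 5.9]
opening: 32.4
grip_force: 24.9
t 11.1 pos [ 477.3657 -248.6236   28.8194] rot [ 0.0003 -0.0005 -0.0004] d [-0.8499 -0.2056 -0.1811] d after rot [-0.8499 -0.206  -0.1806] f [-2.8283  1.3401  5.8711] j [-0.58    0.1008  2.0493  0.0002  0.9909  0.8952]
```

Contact at 6 N, so the thermometer is down. Releasing and lifting.

```bash
python3 steer.py '[[70,[0,0,0],[0,0,0]],[70,[0,0,0],[0,0,0]],[70,[0,0,0],[0,0,0]],[70,[0,0,0],[0,0,0]],[70,[0,0,-20],[0,0,0]]]'; python3 steer.py '[[70,[0,0,-40],[0,0,0]],[70,[0,0,-45],[0,0,0]],[70,[0,0,-45],[0,0,0]],[70,[0,0,-45],[0,0,0]],[70,[0,0,0],[0,0,0]]]';  python3 go.py 623.5 163 220 1.2388;  python3 - <<'E'
from bench import arm, viewer, readout
import cv2,numpy as np
from h import *
c=viewer.camera("side");np.set_printoptions(precision=1,suppress=True)
m=mask(c,(20,120,80),(32,255,255),(310,172,350,196));a=cen(m);print(a)
m=mask(c,(40,80,40),(85,255,255),(310,172,350,196));g=cen(m);print(g,plane(c,g[0],38))
E
```

```text
clock: 11.6
ee_pos: [474.7, -246.9, 44.7]
orientation: [0.999, 0.048, -0.003, -0.002]
ft_force: [-0.8, -0.1, -1.1]
opening: 66.0
grip_force: 0.0
clock: 12.1
ee_pos: [480.3, -250.5, 231.1]
orientation: [0.999, 0.048, 0.006, 0.004]
ft_force: [1.1, 0.2, 0.4]
opening: 70.0
grip_force: 0.0
t 12.1 pos [ 480.2858 -250.4715  231.0783] rot [ 0.0145 -0.005  -1.143 ] d [ 181.9891 -397.9701    9.5648] d after rot [437.5712   0.6306  11.0783] f [1.0513 0.1742 0.3984] j [-0.5799 -0.1245  1.9026  0.0001  1.349   0.8951]
(array([330.8, 183.9]), array([319, 179,  25,  10, 224], dtype=int32))
(array([338.2, 179.5]), array([335, 179,   7,   2,  13], dtype=int32)) [ 453.9 -250.4   38. ]
```

The thermometer is back at its starting pixels with the screen visible. Turning for the block.

```bash
python3 steer.py '[[60,[0,0,0],[0,0,-0.143]],[60,[0,0,0],[0,0,-0.143]],[60,[0,0,0],[0,0,-0.143]],[60,[0,0,0],[0,0,-0.143]],[60,[0,0,0],[0,0,-0.143]]]' >/dev/null; python3 steer.py '[[60,[0,0,0],[0,0,-0.143]],[60,[0,0,0],[0,0,-0.143]],[60,[0,0,0],[0,0,-0.143]],[60,[20,0,0],[0,0,0]],[60,[40,0,0],[0,0,0]]]'; python3 steer.py '[[60,[40,0,0],[0,0,0]],[60,[40,0,0],[0,0,0]],[60,[40,0,0],[0,0,0]],[60,[40,0,0],[0,0,0]],[60,[40,0,0],[0,0,0]]]'; python3 steer.py '[[60,[40,0,0],[0,0,0]],[60,[40,0,0],[0,0,0]],[60,[20,0,0],[0,0,0]],[60,[0,0,0],[0,0,0]]]'; python3 go.py 623.5 163 200 1.2388
```

```text
clock: 13.15
ee_pos: [495.3, -192.1, 220.0]
orientation: [0.815, 0.579, -0.001, -0.001]
ft_force: [1.3, -0.5, -0.3]
opening: 60.3
grip_force: 0.0
clock: 13.65
ee_pos: [560.7, -0.7, 220.1]
orientation: [0.814, 0.581, -0.001, -0.001]
ft_force: [-0.1, -0.1, 0.3]
opening: 60.1
grip_force: 0.0
clock: 14.05
ee_pos: [593.3, 94.4, 219.8]
orientation: [0.813, 0.582, -0.002, -0.001]
ft_force: [-0.3, 0.0, -0.4]
opening: 59.9
grip_force: 0.0
t 14.05 pos [593.26    94.4203 219.8288] rot [-0.0037  0.0012  0.0045] d [74.6845  6.6479 19.7189] d after rot [74.6909  6.2364 19.8288] f [-0.2769  0.0333 -0.441 ] j [0.0683 0.0275 1.7753 0.0004 1.3426 0.3957]
```

```bash
python3 steer.py '[[60,[35,3,0],[0,0,0]],[60,[40,3,0],[0,0,0]],[60,[0,0,20],[0,0,0]],[60,[0,0,0],[0,0,0]],[60,[0,0,0],[0,0,0]]]' >/dev/null; python3 go.py 623.5 163 117 1.2388
python3 - <<'E'
import cv2,numpy as np,pickle
from h import *
from bench import arm, viewer, readout
np.set_printoptions(precision=1,suppress=True)
d=pickle.load(open("c1.pkl","rb"));T,S=d["top"],d["side"]
# predicted stem outline for block at jig centre
M=R.from_euler("z",-.332).as_matrix();o=np.array([623.5,163,0])
q=[[a*12,b*9,132] for a,b in((1,1),(1,-1),(-1,-1),(-1,1))]
print(proj(T,[o+M@k for k in q]));print(proj(S,[o+M@k for k in q]))
ms=mask(S,(3,120,60),(18,255,255),(265,205,300,245));v=ms[205:245,265:300]>0
for r in range(4,18): x=np.where(v[r])[0]+265; print(205+r,x.min() if len(x) else None,x.max() if len(x) else None,end="; ")
c=viewer.camera("side");i=c["img"][175:265,230:350,::-1];cv2.imwrite("pics/m3.png",np.hstack([cv2.resize(i,(400,300),interpolation=2),cv2.resize(T["img"][170:236,204:292,::-1],(400,300),interpolation=2)]))
E
```

```text
t 14.55 pos [622.8599 159.9285 200.6126] rot [-0.0031  0.0021  0.    ] d [ 3.2899 -0.1352 83.6066] d after rot [ 3.1124 -0.3959 83.6126] f [0.4377 0.3319 1.2386] j [ 0.168   0.1329  1.6963 -0.0004  1.3162  0.5001]
[[241.3 191. ]
 [248.2 193.3]
 [244.8 202.5]
 [237.9 200.1]]
[[274.5 212.2]
 [277.2 209.4]
 [284.8 211.1]
 [282.2 213.9]]
209 None None; 210 None None; 211 277 282; 212 276 283; 213 276 283; 214 276 283; 215 276 283; 216 276 283; 217 276 283; 218 276 283; 219 276 283; 220 276 283; 221 276 283; 222 276 283;
```

View pics/m3.png

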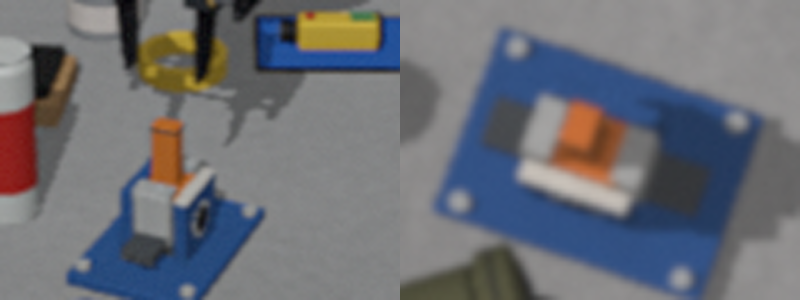

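The fingers at (125,50) and (205,60) in the left crop straddle the stem at (167,130). Predicted cap centres match the image in both views to about 1 px. Descending to the grip height.

```bash
python3 steer.py '[[60,[3.2,0,10],[0,0,0]],[60,[0,0,25],[0,0,0]],[60,[0,0,25],[0,0,0]],[60,[0,0,15],[0,0,0]],[60,[0,0,6],[0,0,0]]]' >/dev/null; python3 steer.py '[[60,[0,0,0],[0,0,0]],[60,[0,0,0],[0,0,0]]]'; python3 go.py 623.5 163 117 1.2388
```

```text
clock: 15.3
ee_pos: [625.8, 164.2, 122.7]
orientation: [0.814, 0.581, 0.001, 0.0]
ft_force: [0.6, -0.0, -0.3]
opening: 59.7
grip_force: 0.0
t 15.3 pos [625.7905 164.246  122.7361] rot [ 0.0017 -0.001   0.0008] d [-1.9287 -1.7707  5.7312] d after rot [-1.9245 -1.7594  5.7361] f [ 0.5501 -0.0476 -0.2624] j [0.1737 0.2051 1.7515 0.0001 1.183  0.5048]
```

```bash
python3 steer.py '[[60,[-1.5,-1.5,4],[0,0,0]],[60,[0,0,0],[0,0,0]],[60,[0,0,0],[0,0,0]]]'; python3 steer.py '[[15,[0,0,0],[0,0,0]],[15,[0,0,0],[0,0,0]],[15,[0,0,0],[0,0,0]],[15,[0,0,0],[0,0,0]],[15,[0,0,0],[0,0,0]]]' 45; python3 steer.py '[[15,[0,0,0],[0,0,0]],[15,[0,0,0],[0,0,0]],[15,[0,0,0],[0,0,0]]]';python3 go.py 623.5 163 117 1.2388
```

```text
clock: 15.6
ee_pos: [623.2, 163.3, 117.9]
orientation: [0.814, 0.581, 0.0, 0.0]
ft_force: [-1.1, -0.3, -0.4]
opening: 59.8
grip_force: 0.0
clock: 16.1
ee_pos: [623.1, 163.3, 117.4]
orientation: [0.814, 0.581, -0.0, -0.0]
ft_force: [-0.4, 0.1, 0.2]
opening: 25.8
grip_force: 0.0
clock: 16.4
ee_pos: [623.1, 163.2, 117.4]
orientation: [0.814, 0.581, -0.0, -0.0]
ft_force: [-0.0, -0.6, 0.3]
opening: 23.7
grip_force: 45.0
t 16.4 pos [623.0531 163.2257 117.4412] rot [-0.0001  0.      0.001 ] d [-0.0682  0.4961  0.4411] d after rot [-0.0677  0.4961  0.4412] f [-0.0002 -0.5664  0.3378] j [0.1729 0.2057 1.7604 0.     1.1756 0.5039]
```

Gripped with no side load. Leaning to jig +y (tool +x) about the foot axis.

```bash
python3 steer.py '[[15,[1.9,0,0],[0,-0.02,0]],[15,[1.9,0,0],[0,-0.02,0]],[15,[1.9,0,0],[0,-0.02,0]],[15,[1.9,0,0],[0,-0.02,0]],[15,[0,0,0],[0,0,0]]]'; python3 steer.py '[[15,[1.9,0,0.1],[0,-0.02,0]],[15,[1.9,0,0.1],[0,-0.02,0]],[15,[1.9,0,0],[0,-0.02,0]],[15,[0,0,0],[0,0,0]],[15,[0,0,0],[0,0,0]]]'; python3 go.py 623.1 163.2 117.4 1.2388
```

```text
clock: 16.9
ee_pos: [625.3, 169.6, 117.1]
orientation: [0.813, 0.581, -0.035, 0.024]
ft_force: [-2.5, -4.4, 2.4]
opening: 24.0
grip_force: 45.0
clock: 17.4
ee_pos: [627.1, 174.8, 116.3]
orientation: [0.812, 0.58, -0.059, 0.042]
ft_force: [-1.5, -4.7, 0.7]
opening: 23.5
grip_force: 45.0
t 17.4 pos [627.1384 174.8483 116.2912] rot [-0.0004  0.144   0.0012] d [-12.3599  -0.0368   0.6725] d after rot [-12.3285  -0.0214  -1.1088] f [-1.5103 -4.6572  0.7204] j [ 0.2402  0.2709  1.6898 -0.1269  1.2618  0.6145]
```

```bash
python3 steer.py '[[15,[1.9,0,0],[0,-0.015,0]],[15,[1.5,0,0],[0,-0.01,0]],[15,[0,0,0],[0,0,0]],[15,[0,0,0],[0,0,0]]]'; python3 go.py 623.1 163.2 117.4 1.2388
```

```text
clock: 17.8
ee_pos: [628.0, 177.2, 116.0]
orientation: [0.811, 0.579, -0.07, 0.049]
ft_force: [-2.0, -6.6, 2.7]
opening: 23.6
grip_force: 45.0
t 17.8 pos [627.9985 177.2402 115.9632] rot [-0.0006  0.1709  0.0011] d [-14.8978  -0.0712   1.1125] d after rot [-14.8701  -0.0549  -1.4368] f [-1.9619 -6.5749  2.713 ] j [ 0.2522  0.2846  1.6757 -0.1483  1.2796  0.6328]
```

```bash
python3 steer.py '[[15,[-3.4,0,0.1],[0,0.038,0]],[15,[-3.4,0,0.1],[0,0.038,0]],[15,[-3.4,0,0.1],[0,0.038,0]],[15,[-3.4,0,0],[0,0.038,0]],[15,[0,0,0],[0,0,0]]]'; python3 steer.py '[[15,[-2.5,0,0.1],[0,0.026,0]],[15,[-2,0,0],[0,0.02,0]],[15,[-2,0,0],[0,0.02,0]],[15,[-2,0,0.1],[0,0.02,0]],[15,[-2,0,0],[0,0.02,0]]]'; python3 steer.py '[[15,[-2,0,0],[0,0.02,0]],[15,[-2,0,0.1],[0,0.02,0]],[15,[-2,0,0],[0,0.02,0]],[15,[0,0,0],[0,0,0]],[15,[0,0,0],[0,0,0]]]';python3 go.py 623.1 163.2 117.4 1.2388
```

```text
clock: 18.3
ee_pos: [624.0, 165.2, 117.4]
orientation: [0.814, 0.581, -0.006, 0.004]
ft_force: [-0.8, -2.2, 1.6]
opening: 24.0
grip_force: 45.0
clock: 18.8
ee_pos: [621.4, 157.6, 117.4]
orientation: [0.813, 0.58, 0.04, -0.028]
ft_force: [0.9, 5.5, 1.7]
opening: 23.8
grip_force: 45.0
clock: 19.3
ee_pos: [619.5, 152.0, 116.8]
orientation: [0.812, 0.579, 0.065, -0.045]
ft_force: [1.4, 4.8, 4.2]
opening: 23.7
grip_force: 45.0
t 19.3 pos [619.5207 151.9561 116.8053] rot [ 0.0013 -0.1579  0.0002] d [11.7433 -0.2789  1.2673] d after rot [11.7965 -0.2809 -0.5947] f [1.413  4.7626 4.2163] j [0.0949 0.1506 1.831  0.1609 1.0983 0.3577]
```

```bash
python3 steer.py '[[15,[-1.7,0,0.3],[0,0.01,0]],[15,[-1.7,0,0.3],[0,0.007,0]],[15,[0,0,0],[0,0,0]],[15,[0,0,0],[0,0,0]]]';python3 go.py 623.1 163.2 117.4 1.2388
```

```text
clock: 19.7
ee_pos: [618.9, 150.1, 116.6]
orientation: [0.811, 0.578, 0.073, -0.051]
ft_force: [1.2, 8.8, 5.0]
opening: 23.6
grip_force: 45.0
t 19.7 pos [618.9385 150.1071 116.5624] rot [ 0.0016 -0.1776  0.0001] d [13.6664 -0.3327  1.6013] d after rot [13.7343 -0.3331 -0.8376] f [1.2483 8.7865 5.0363] j [0.0841 0.1444 1.84   0.1825 1.0902 0.3369]
```

```bash
python3 steer.py '[[15,[-1.2,0,0.1],[0,0,0]],[15,[-0.8,0,0.1],[0,0,0]],[15,[0,0,0],[0,0,0]],[15,[0,0,0],[0,0,0]]]';python3 go.py 623.1 163.2 117.4 1.2388
python3 - <<'E'
import cv2,numpy as np,pickle
from bench import arm, viewer, readout
c=[viewer.camera(n)["img"] for n in("side","top")]
cv2.imwrite("pics/m4.png",np.hstack([cv2.resize(c[0][205:265,240:320,::-1],(400,300),interpolation=2),cv2.resize(c[1][170:236,204:292,::-1],(400,300),interpolation=2)]))
E
```

```text
clock: 20.1
ee_pos: [618.8, 149.6, 116.6]
orientation: [0.811, 0.578, 0.074, -0.052]
ft_force: [1.5, 12.5, 4.7]
opening: 24.0
grip_force: 45.0
t 20.1 pos [618.7758 149.5979 116.5861] rot [ 0.002  -0.1806 -0.0003] d [14.1828 -0.3508  1.7621] d after rot [14.2687 -0.3453 -0.8139] f [ 1.4827 12.4802  4.7239] j [0.0821 0.143  1.8419 0.1858 1.0887 0.3337]
```

View pics/m4.png

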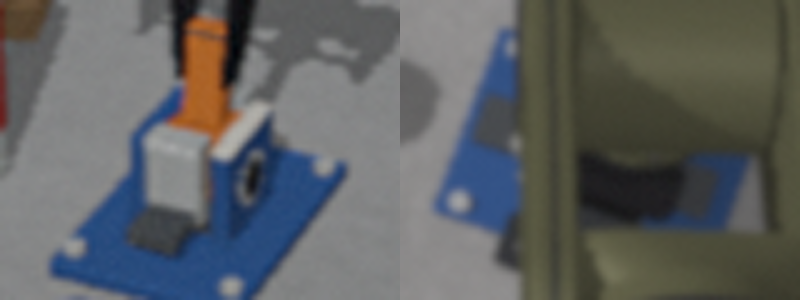

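The keeper force climbed to 12 N without motion, so the right keeper is at its stop. The side crop shows the left keeper at (178,170), with an open gap to the block. Return upright, then lift.

```bash
python3 steer.py '[[15,[4,0,0.1],[0,-0.045,0]],[15,[4,0,0.1],[0,-0.045,0]],[15,[4,0,0],[0,-0.045,0]],[15,[3.5,0,0],[0,-0.045,0]],[15,[0,0,0],[0,0,0]]]' >/dev/null; python3 steer.py '[[15,[0,0,0],[0,0,0]],[15,[0,0,0],[0,0,0]]]'; python3 go.py 623.1 163.2 117.4 1.2388
```

```text
clock: 20.9
ee_pos: [623.7, 162.5, 117.4]
orientation: [0.814, 0.581, -0.0, 0.002]
ft_force: [2.3, 6.1, 5.7]
opening: 23.6
grip_force: 45.0
t 20.9 pos [623.7286 162.4623 117.3858] rot [0.0029 0.0026 0.0006] d [ 0.493  -0.8343 -0.0179] d after rot [ 0.4925 -0.8347 -0.0142] f [2.3212 6.0723 5.6944] j [ 0.1731  0.2061  1.7601 -0.004   1.1741  0.5061]
```

```bash
python3 steer.py '[[15,[0.5,-0.4,-2],[0,0.003,0]],[15,[0,0,-3],[0,0,0]],[15,[0,0,0],[0,0,0]]]'; python3 steer.py '[[15,[0,0,-3],[0,0,0]],[15,[0,0,-4],[0,0,0]],[15,[0,0,0],[0,0,0]]]'; python3 go.py 623.1 163.2 117.4 1.2388
```

```text
clock: 21.2
ee_pos: [622.2, 162.7, 119.3]
orientation: [0.814, 0.581, -0.0, 0.0]
ft_force: [3.5, 5.3, -3.8]
opening: 23.8
grip_force: 45.0
clock: 21.5
ee_pos: [621.5, 162.0, 126.1]
orientation: [0.814, 0.581, -0.002, 0.0]
ft_force: [1.7, 4.3, -4.3]
opening: 24.0
grip_force: 45.0
t 21.5 pos [621.5169 161.9843 126.064 ] rot [-0.0014  0.0037  0.0006] d [1.6966 1.1136 8.6562] d after rot [1.6653 1.1004 8.664 ] f [ 1.7105  4.2759 -4.2913] j [ 0.1725  0.195   1.7572 -0.0027  1.1924  0.505 ]
```

```bash
python3 steer.py '[[15,[1,0,-6],[0,0,0]],[15,[0,0,-10],[0,0,0]],[15,[0,0,-15],[0,0,0]],[15,[0,0,-15],[0,0,0]],[15,[0,0,0],[0,0,0]]]'; python3 steer.py '[[15,[0,0,-20],[0,0,0]],[15,[0,0,-14],[0,0,0]],[15,[0,0,-4],[0,0,0]],[15,[0,0,0],[0,0,0]],[15,[0,0,0],[0,0,0]]]'; python3 go.py 623.1 163.2 209 1.2388
python3 - <<'E'
import cv2,numpy as np
from bench import arm, viewer, readout
c=viewer.camera("side");i=c["img"][155:275,230:350,::-1]
cv2.imwrite("pics/m5.png",cv2.resize(i,(600,600),interpolation=2))
E
```

```text
clock: 22.0
ee_pos: [623.6, 162.3, 177.3]
orientation: [0.814, 0.581, -0.001, 0.003]
ft_force: [-0.3, -0.5, -3.5]
opening: 23.3
grip_force: 45.0
clock: 22.5
ee_pos: [621.9, 162.4, 210.8]
orientation: [0.814, 0.581, -0.003, 0.002]
ft_force: [-1.3, 0.1, -2.9]
opening: 23.7
grip_force: 45.0
t 22.5 pos [621.9442 162.3899 210.83  ] rot [-0.0011  0.0076  0.001 ] d [1.1555 0.8319 1.8203] d after rot [1.1425 0.8287 1.83  ] f [-1.3217  0.0529 -2.8824] j [ 0.1745  0.1259  1.6864 -0.0063  1.3339  0.507 ]
```

View pics/m5.png

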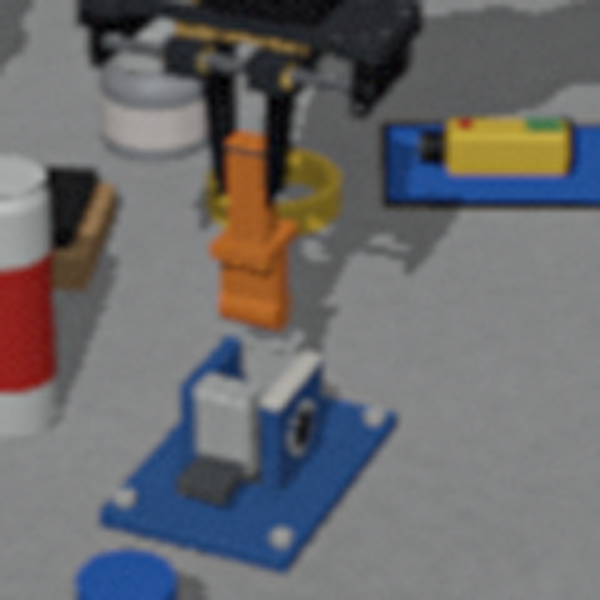

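The block is out of the jig, hanging between the fingers with the foot at about (255,320), clear above the keepers. The thermometer is on its mat, screen up. One numeric check for height and tilt.

```bash
python3 steer.py '[[15,[0,0,0],[0,0,0]],[15,[0,0,0],[0,0,0]],[15,[0,0,0],[0,0,0]]]'
python3 - <<'E'
from h import *
from bench import arm, viewer, readout
np.set_printoptions(precision=1,suppress=True)
c=viewer.camera("side");M=R.from_euler("z",-.332).as_matrix();o=np.array([622.5,162.7,105.8])
for n,q in(("cap",[[a*12,b*9,120] for a in(-1,1) for b in(-1,1)]),("foot",[[a*18,b*12,h] for a in(-1,1) for b in(-1,1) for h in (0,)])):
  u=proj(c,[o+M@k for k in q]);print(n,"pred crop",((u-[230,155]+.5)*5-.5).tolist())
E
```

```text
clock: 22.85
ee_pos: [622.2, 162.4, 211.1]
orientation: [0.814, 0.581, -0.003, 0.002]
ft_force: [0.3, 0.0, -3.5]
opening: 23.7
grip_force: 45.0
cap pred crop [[276.94853937842265, 135.89754087103256], [263.5999274982238, 149.249404713762], [237.90245627294422, 128.19498810294147], [224.25840408632052, 141.3969791395844]]
foot pred crop [[289.3521442466429, 321.1371006270525], [272.33216385002163, 340.5971793897743], [233.03403528427066, 308.5336003293937], [215.46646813924337, 327.678662804884]]
```

The predicted cap and foot pixels match what I see: foot about 105 mm up, upright and still. Handing in.

```bash
python3 -c "
from bench import arm, viewer, readout
print(arm.sign_off())"
```

```text
the job is handed in; nothing more can be done
None
```

I aimed the thermometer at the dot for about 1.5 s and laid it back on its mat. I then rocked both keepers back and handed the job in at 22.9 s with the block held upright, its foot about 105 mm above the bench; `sign_off` returned no verdict.

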